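# Check the hand brake of the cheese trolley

### The arm

A 6-joint arm with a two-finger parallel gripper is mounted at the origin on the work surface. World frame = base frame: x ahead of the robot, y to its left, z up, the work surface at z = 0. Lengths are in m, angles in degrees, forces in N, time in s.
With the tool pointing down it reaches from about 0.325 to 0.775 m from the base axis. Payload 5.5 kg.
Tool frame: the origin (TCP) lies between the finger pads; the fingertips stand 25 mm ahead of it and the grasp point (between the pads) lies 6 mm ahead of it; x points along the fingers, y is the direction in which the jaws open and shut, and the axes are right-handed (so a half turn about x gives the same grasp; the last joint's range is limited). The gripper opens to 88 mm and grips with 3 to 60 N. Pads are 20 mm wide; open, the fingers measure 115 mm over their backs; the gripper's body (75 mm by 178 mm) begins 61 mm behind the grasp point.
Start: joints at [72.267, 5.22, 70.514, -0, 104.267, -3.249], TCP at [0.15, 0.581, 0.248] pointing down, gripper open.
Joint ranges: [-164.24, 164.24], [-49.07, 125.15], [9.68, 141.18], [-86.29, 266.29], [3.28, 154.24], [-151.56, 151.56]. Speed limits (degrees/s): [147.25, 147.25, 172.46, 180, 180, 180].

### API

Orientations are given as [roll, pitch, yaw] about the fixed x, y, z axes, in that order (R = Rz(yaw) Ry(pitch) Rx(roll)).
In Python, from station import arm gives the robot as it stands.
- The arm moves only by the tool servo_tool, never from a script. Its argument "increments" is one flat list of numbers, 7 for each row, row after row: the shift along the tool's x, y, z in cm, then the turn, a rotation vector about the tool's x, y, z in rad, then the closure, from 0 (fully open) to 1 (shut). In form: [dx, dy, dz, ax, ay, az, fingers, dx, dy, dz, ax, ay, az, fingers, ...]. A call has 1 to 20 rows; each row shifts and turns the commanded pose from where the row before left it, along the tool's axes as they then stand; what a row does not reach is not made up. A row lasts 1/12 s, in which the tool goes at most 41.7 mm and 7.16 degrees, less where a joint would pass 70% of its speed; a pose out of reach is approached as far as the arm can. A call is refused whole if a number of a shift passes 4.17 or a number of a turn 0.125, either way. A call with a gripper value outside its range is refused whole. The fingers move at their own pace and stop on an object; the grip force is fixed at half the most. Time passes only in rows, so rows that do not move let the fingers close. It gives the time, the measured TCP pose, the force and the opening at its end, in the units of the state.
- arm.observe(): the state, without advancing time (a new reading comes with each control period).
- arm.camera(name): name is "scene" or "top" or "wrist"; returns a dict with "image" (420x560x3 uint8, blue, green, red), "z_map" (420x560 float32, m along the optical axis (not along the pixel's ray), 0 where there is no reading), "fx", "fy", "cx", "cy" (pixels), "R" (3x3) and "t" (3): a world point X has camera coordinates R X + t. Camera axes: x right, y down, z forward; pixel columns grow to the right and rows downward; lengths in m; the calibration is good to about 2 mm. A picture is of the moment at which its call begins.
- arm.finish_job(): hands the job in, once; it reports no verdict.
The state is a dict: "t": time; "joint_positions": joint angles; "qd": joint speeds; "joint_torque": joint torques, N m; "position": TCP position; "tool_rot": TCP orientation; "wrist_force": force on the tool from outside, world axes, zero at the start; "wrist_torque": the same for the moment, N m; "width": finger opening in m.
Only numpy, scipy, OpenCV 4.12 (cv2) and the standard library are available. Lean on these libraries where they do the work, as an engineer would, in place of code of your own. Each camera call takes 0.05 s, during which the arm holds its last target.

### The job

Check the hand brake of the trolley parked at the stall: with the outside of your fingers, not gripping it, press the long ball-ended brake lever in towards the push bar until it comes up against its stop, short of the bar, and hold it there for a moment. Let it spring right back out, then press it in to its stop again and finish while still holding it in. Do not force the lever, do not lean on the bar, and leave the short paddle latch lever and the goods on the counter alone.

Things in the scene. Friction and masses are not known exactly. Their poses are not given: they have to be found in the camera images.
- trolley: Stock trolley (fixed) beyond the counter. Origin at counter height (z = 0) under the middle of its push bar; y runs along the bar, +x points to its low decks. Bar: level steel tube 28 mm thick, axis 150 mm up, y -250 to +250 mm; side arms leave its ends towards +x and down. On its +x side two aluminium hand levers are clamped at y = +190 and y = -30 mm; which place is the brake's varies.
- brake_blade: Blade of the brake lever: aluminium strip 11 mm thick, 20 mm high, with a 20 mm ball at its free end. Origin: the place to press, 90 mm from the pivot, mid-height, 150 mm above the counter. +x: level, outward from its outer face (5 mm from the origin), away from the bar; -y: along the blade to the ball (38 mm away); z up. Press along -x, which turns with the lever.
- brake_inner: Inner side of the same blade (facing the bar); same origin and axes as brake_blade. Fingers do not belong here: that would be gripping the lever. The origin is about 81 mm from the bar's axis with the lever out and 49 mm at its stop.
- brake_pivot (a point): Pivot axis (vertical) of the brake lever, at mid-height of the blade, 34 mm beyond the bar's axis. Its axes turn with the lever like those of brake_blade.
- brake_lever (a joint): Angle of the brake lever, rad: 0 = fully out (at rest, blade at 0.55 rad to the bar), grows as it is pressed to the bar (clockwise seen from above), 0.38 = hard stop. A spring returns it: at the blade's origin it takes about 2 N to start and 5 N at the stop, where the force then rises at once. 10 to 15 N is a proper firm press, over 45 N forces it.
- latch_lever (a joint): Angle of the other hand lever, the short one (about 70 mm, ending in an upright rectangular paddle 34 mm high), rad: 0 = at rest, grows when pressed. To be left alone.
- latch_blade: Paddle of the short latch lever; origin on the lever 50 mm from its pivot, 150 mm above the counter. Same style of axes as brake_blade.
- cheese: Bystander: wrapped pale cheese wheel, 110 mm in diameter, 50 mm high, loose on the counter; origin under its centre.
- dark_cheese: Bystander: rust-brown cheese wheel, 84 mm in diameter, 45 mm high, loose on the counter; origin under its centre.
- jar: Bystander: glass jar, 56 mm in diameter, 70 mm high, loose on the counter; origin under its centre.
- spatula: Bystander: spatula 200 mm long lying on the counter; origin under its middle.

How it is judged (in metres and radians):
On the way, in this order (a step that is already met when the one before it is completed fails the run):
1. the brake lever is pressed in to its stop by the fingers and held there for a moment (value of joint brake_lever above 0.34 rad and contact force between the fingers and brake_blade above 1 N), for 0.3 s.
2. the brake lever has sprung back fully out (value of joint brake_lever below 0.05 rad), for 0.1 s.
3. the brake lever is pressed in to its stop again by the fingers (all of step 1), for 0.3 s.
At the end, for the whole second after the job is handed in: The fingers hold the brake lever in at its stop (joint beyond 0.34 of 0.38 rad, more than 1 N on the blade), the latch lever is at rest (below 0.1 rad) and no bystander has moved 20 mm (all of step 3 and value of joint latch_lever below 0.1 rad and distance of each of cheese, dark_cheese, jar, spatula from where it was at the start of the episode below 0.02 m); the arm keeps its last pose, push and grip.
It fails at once if the lever is gripped: fingers on its inner side with more than 2 N (contact force between the fingers and brake_inner above 2 N).
It fails at once if the brake lever is forced with more than 45 N (contact force between any of the arm, the fingers and brake_blade above 45 N).
It fails at once if the robot leans on or grips the trolley's bar (more than 8 N) (contact force between any of the arm, the fingers and trolley above 8 N).
It fails at once if the latch lever is worked (more than 0.15 rad) (value of joint latch_lever above 0.15 rad).
It fails at once if a bystander is moved, lifted or carried (20 mm) (distance of any of cheese, dark_cheese, jar, spatula from where it was at the start of the episode above 0.02 m).
It also fails if it takes over 42 s, if anything falls off the work surface, if the arm or the gripper's body presses on something with over 40 N, if the wrist force passes 120 N, or if a joint passes its speed limit or range.

## Working session

There is one attempt and no reset: what is moved stays moved. The work goes in short steps, Python scripts to look and compute and a tool call to move; the robot and the scene stay as the last step left them, time stands still between calls to the robot, and variables do not carry over. Pictures are saved under pics/ and viewed, and the job is handed in when it is done.

Besides the shell and the picture viewer there is one more tool, called after "Call:" as name(argument=value, ...), one argument or row to a line, values as JSON. servo_tool: Moves the arm, as the interface text tells. Its arguments: {"type":"object","properties":{"increments":{"type":"array"}},"required":["increments"]}

```bash
ls; mkdir -p pics
python3 - <<'E'
from station import arm
import cv2,numpy as np
print(arm.observe())
for n in ["scene","top","wrist"]:
    c=arm.camera(n); cv2.imwrite(f"pics/{n}0.png",c["image"]); np.savez(f"{n}0.npz",**c)
    print(n,c["fx"],c["cx"],c["cy"],(-c["R"].T@c["t"]).round(3),c["R"].round(2).tolist())
E
```

```text
pics
{'t': 0.0, 'joint_positions': array([ 7.22661287e+01,  5.25987933e+00,  7.05804946e+01, -1.47924961e-04,
        1.04267250e+02, -3.24777802e+00]), 'qd': array([-0.09962088, -0.02102565, -0.05397455, -0.06493605, -0.0974828 ,
       -0.01433056]), 'joint_torque': array([ 1.07980883e-03, -4.46446609e+01, -4.06453478e+01,  6.96799974e-02,
        2.93207704e-02, -1.46265111e-04]), 'position': array([0.15000371, 0.58068671, 0.24655424]), 'tool_rot': array([ -93.17141982,   89.89237591, -107.6575494 ]), 'wrist_force': array([-0.15757249,  0.13948144, -0.82122355]), 'wrist_torque': array([ 0.04441508,  0.03972743, -0.0020165 ]), 'width': 0.08788585725693375}
scene 522.4266606543663 271.62439298083393 215.4187857739622 [0.973 0.269 1.011] [[-0.47, 0.88, 0.01], [0.74, 0.39, -0.55], [-0.49, -0.25, -0.84]]
top 396.4624771321471 281.09961752796374 207.61134509686494 [ 0.431 -0.027  0.931] [[0.01, -1.0, -0.02], [-1.0, -0.0, -0.07], [0.07, 0.02, -1.0]]
wrist 378.6653433340705 272.68204724980785 208.23395829422577 [0.076 0.6   0.384] [[0.25, 0.97, -0.0], [0.93, -0.24, 0.28], [0.27, -0.07, -0.96]]
```

View pics/scene0.png

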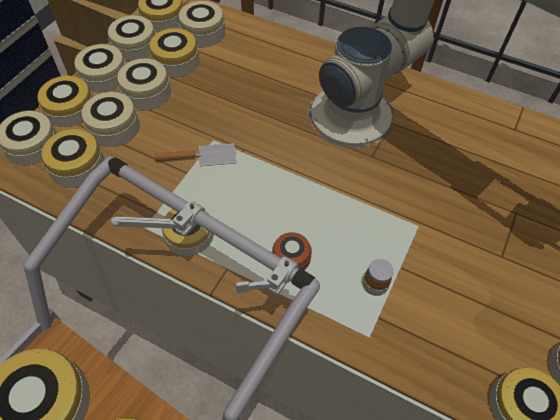

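View pics/top0.png

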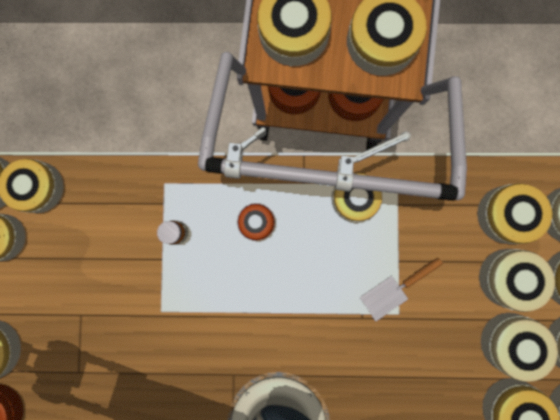

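View pics/wrist0.png

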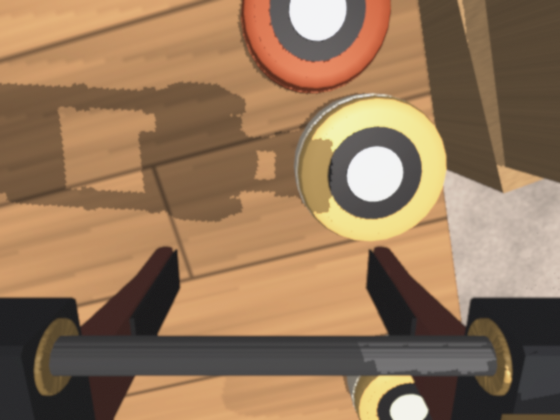

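The top view shows the brake lever clamped at about (345,172), with its ball end near (408,136). In the scene view the ball is near (116,221). The latch paddle is at top (263,133), and the bar runs from top (205,163) to (460,192). Next I'll zoom in and measure.

Run:
```python
import cv2,numpy as np
a=np.load("top0.npz")["image"][115:205,195:475]; b=np.load("scene0.npz")["image"][150:300,95:325]
cv2.imwrite("pics/tz.png",cv2.resize(a,None,fx=2.8,fy=2.8,interpolation=cv2.INTER_CUBIC))
cv2.imwrite("pics/sz.png",cv2.resize(b,None,fx=3.4,fy=3.4,interpolation=cv2.INTER_CUBIC))
def P(n,u,v):
    c=np.load(n+"0.npz"); z=c["z_map"][v,u]; p=z*np.array([(u-c["cx"])/c["fx"],(v-c["cy"])/c["fy"],1]); return (c["R"].T@(p-c["t"])).round(4)
for u,v in [(408,136),(400,140),(385,148),(370,156),(345,172),(233,160),(263,133),(290,171),(320,175),(400,184),(430,188),(358,200),(257,222),(172,232)]: print("top",u,v,P("top",u,v))
for u,v in [(116,221),(130,221),(150,221),(187,217),(240,287),(150,180),(240,235)]: print("scene",u,v,P("scene",u,v))
```

```text
top 408 136 [ 0.6241 -0.2564  0.1588]
top 400 140 [ 0.6157 -0.2402  0.1604]
top 385 148 [ 0.6002 -0.2112  0.1588]
top 370 156 [ 6.160e-01 -2.137e-01  1.000e-04]
top 345 172 [ 0.5506 -0.1311  0.1717]
top 233 160 [0.5738 0.0854 0.1718]
top 263 133 [0.6312 0.0287 0.1552]
top 290 171 [ 0.5537 -0.0253  0.164 ]
top 320 175 [ 0.5463 -0.0838  0.1617]
top 400 184 [ 0.5286 -0.2378  0.1647]
top 430 188 [ 0.5207 -0.2945  0.1663]
top 358 200 [ 0.5071 -0.1759  0.0517]
top 257 222 [0.4575 0.0481 0.0475]
top 172 232 [0.4342 0.232  0.0693]
scene 116 221 [ 0.6264 -0.2474  0.1547]
scene 130 221 [ 0.6161 -0.2201  0.1606]
scene 150 221 [ 0.5977 -0.1864  0.1599]
scene 187 217 [ 0.5628 -0.1223  0.1733]
scene 240 287 [0.6375 0.0363 0.1599]
scene 150 180 [ 0.516  -0.2438  0.16  ]
scene 240 235 [ 0.5449 -0.0164  0.1633]
```

View pics/tz.png

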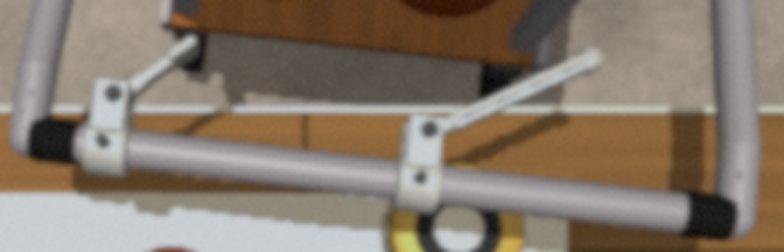

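View pics/sz.png

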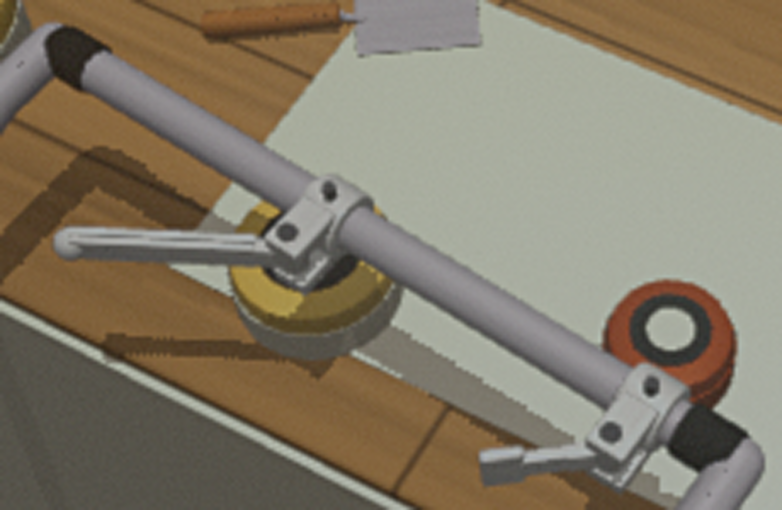

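```bash
cat > h.py <<'E'
import numpy as np
def ray(n,u,v,s=""):
    c=np.load(n+"0.npz"); R,t=c["R"],c["t"]
    d=R.T@np.array([(u-c["cx"])/c["fx"],(v-c["cy"])/c["fy"],1]); return -R.T@t,d/np.linalg.norm(d)
def tri(a,b):
    (p,d),(q,e)=ray("top",*a),ray("scene",*b)
    s=np.linalg.lstsq(np.c_[d,-e],q-p,rcond=None)[0]
    x,y=p+s[0]*d,q+s[1]*e; return (x+y)/2,np.linalg.norm(x-y)
def plane(n,u,v,z):
    p,d=ray(n,u,v); return p+d*(z-p[2])/d[2]
E
python3 - <<'E'
from h import *
np.set_printoptions(precision=4,suppress=True)
tz=lambda x,y:(195+(x+.5)/2.8-.5,115+(y+.5)/2.8-.5); sz=lambda x,y:(95+(x+.5)/3.4-.5,150+(y+.5)/3.4-.5)
for n,a,b in [("ball",(594,60),(67,243)),("pivscrew",(428,129),(287,232)),("barscrew",(420,176),(329,191)),("latpiv",(113,94),(611,432))]:
    print(n,tri(tz(*a),sz(*b)))
b,_=tri(tz(594,60),sz(67,243));p,_=tri(tz(428,129),sz(287,232))
d=(b-p)[:2];print(np.linalg.norm(d),np.degrees(np.arctan2(d[1],d[0])))
# bar axis from top at z .164 centre line
for x,y in [(160,152),(380,172),(470,187),(660,208)]: print(plane("top",*tz(x,y),.164))
E
```

```text
ball (array([ 0.6258, -0.2558,  0.1479]), np.float64(0.0031524374560564445))
pivscrew (array([ 0.5719, -0.1352,  0.1733]), np.float64(0.0014042822434805866))
barscrew (array([ 0.5387, -0.1288,  0.1759]), np.float64(0.002393863320282805))
latpiv (array([0.5964, 0.0827, 0.1718]), np.float64(0.0022223855283307705))
0.13209217571598847 -65.90221324852375
[0.5576 0.0493 0.164 ]
[ 0.5438 -0.1038  0.164 ]
[ 0.5334 -0.1659  0.164 ]
[ 0.5191 -0.296   0.164 ]
```

```bash
cat >> h.py <<'E'
from scipy.spatial.transform import Rotation as Ro
def go(target, faceang, rows):
    from station import arm
    s=arm.observe(); R=Ro.from_euler("xyz",s["tool_rot"],degrees=True)
    p=s["position"]; print("t",s["t"],"p",p.round(4),"tool y",R.as_matrix()[:,1].round(3),"z",R.as_matrix()[:,2].round(3),"F",s["wrist_force"].round(2),"q",s["joint_positions"].round(1))
    zt=np.array([np.cos(faceang),np.sin(faceang),0]); best=None
    for sg in (1,-1):
      for which in "zy":
        x=np.array([0,0,-1.]); a=sg*zt
        M=np.c_[x,np.cross(a,x),a] if which=="z" else np.c_[x,a,np.cross(x,a)]
        T=Ro.from_matrix(M); rv=(R.inv()*T).as_rotvec()
        print(which,sg,"rotvec total",rv.round(3),"shift tool cm (initial axes)",(R.inv().apply(np.array(target)-p)*100).round(2))
    return
E
python3 - <<'E'
from h import *
go([0.66,-0.20,0.27],0.1,24)
E
```

```text
t 0.15 p [0.15   0.5808 0.2467] tool y [ 0.25   0.968 -0.002] z [ 0.968 -0.25  -0.   ] F [0.5  0.49 0.45] q [ 72.3   5.3  70.6  -0.  104.3  -3.2]
z 1 rotvec total [-0.353 -0.     0.002] shift tool cm (initial axes) [ -2.23 -62.84  68.91]
y 1 rotvec total [1.218e+00 1.000e-03 1.000e-03] shift tool cm (initial axes) [ -2.23 -62.84  68.91]
z -1 rotvec total [2.789e+00 2.000e-03 0.000e+00] shift tool cm (initial axes) [ -2.23 -62.84  68.91]
y -1 rotvec total [-1.924e+00 -2.000e-03  1.000e-03] shift tool cm (initial axes) [ -2.23 -62.84  68.91]
```

Call:
servo_tool(
  increments=[-0.3, -1, 1.1, 0, 0, 0, 1, -0.3, -2, 2.2, 0, 0, 0, 1, -0.3, -2.1, 2.3, 0, 0, 0, 1, -0.3, -2.1, 2.3, 0, 0, 0, 1, -0.3, -2.1, 2.3, 0, 0, 0, 1, -0.3, -2.1, 2.3, 0, 0, 0, 1, -0.3, -2.1, 2.3, 0, 0, 0, 1, -0.2, -2.1, 2.3, 0, 0, 0, 1, 0, -2.1, 2.3, 0, 0, 0, 1, 0, -2.1, 2.3, 0, 0, 0, 1, 0, -2.1, 2.3, 0, 0, 0, 1, 0, -2.1, 2.3, 0, 0, 0, 1, 0, -2.1, 2.3, 0, 0, 0, 1, 0, -2.1, 2.3, 0, 0, 0, 1, 0, -2.1, 2.3, 0, 0, 0, 1, 0, -2.1, 2.3, 0, 0, 0, 1, 0, -2.1, 2.3, 0, 0, 0, 1, 0, -2.1, 2.3, 0, 0, 0, 1, 0, -2.1, 2.3, 0, 0, 0, 1, 0, -2.1, 2.3, 0, 0, 0, 1],
)

```text
t: 1.82
position: [0.4813, 0.0726, 0.2704]
tool_rot: [-177.5, 90.0, 168.0]
wrist_force: [0.8, 0.9, -0.9]
width: 0.0002
```

Run:
```python
from h import *
go([0.66,-0.20,0.27],0.1,24)
```

```text
t 1.8167 p [0.4813 0.0726 0.2704] tool y [ 0.25   0.968 -0.   ] z [ 0.968 -0.25  -0.   ] F [ 0.83  0.88 -0.86] q [  4.6 -11.8  84.6   0.  107.2 -70.9]
z 1 rotvec total [-0.353 -0.    -0.   ] shift tool cm (initial axes) [  0.04 -21.92  24.12]
y 1 rotvec total [ 1.218 -0.     0.   ] shift tool cm (initial axes) [  0.04 -21.92  24.12]
z -1 rotvec total [ 2.789 -0.     0.   ] shift tool cm (initial axes) [  0.04 -21.92  24.12]
y -1 rotvec total [-1.924 -0.    -0.   ] shift tool cm (initial axes) [  0.04 -21.92  24.12]
```

Call:
servo_tool(
  increments=[0, -2, 2.2, 0, 0, 0, 1, 0, -2, 2.2, 0, 0, 0, 1, 0, -2, 2.2, 0, 0, 0, 1, 0, -2, 2.2, 0, 0, 0, 1, 0, -2, 2.2, 0, 0, 0, 1, 0, -2, 2.2, 0, 0, 0, 1, 0, -2, 2.2, 0, 0, 0, 1, 0, -2, 2.2, 0, 0, 0, 1, 0, -2, 2.2, 0, 0, 0, 1, 0, -2, 2.2, 0, 0, 0, 1, 0, -1.9, 2.1, 0, 0, 0, 1, 0, 0, 0, -0.09, 0, 0, 1, 0, 0, 0, -0.09, 0, 0, 1, 0, 0, 0, -0.09, 0, 0, 1, 0, 0, 0, -0.083, 0, 0, 1],
)

```text
t: 3.07
position: [0.6595, -0.1985, 0.2697]
tool_rot: [152.8, 89.9, 158.8]
wrist_force: [-0.4, 0.0, -0.3]
width: 0.0002
```

Run:
```python
from h import *
from station import arm
import cv2
go([0.65,-0.205,0.155],0.1,24)
for n in ["scene","top","wrist"]:
    c=arm.camera(n); cv2.imwrite(f"pics/{n}1.png",c["image"]); np.savez(f"{n}1.npz",**c)
```

```text
t 3.0667 p [ 0.6595 -0.1985  0.2697] tool y [-0.104  0.995  0.001] z [ 0.995  0.104 -0.001] F [-0.41  0.03 -0.31] q [ -19.6   20.1   51.2    0.   108.7 -115.6]
z 1 rotvec total [ 0.004 -0.001 -0.001] shift tool cm (initial axes) [11.47 -0.55 -0.99]
y 1 rotvec total [ 1.575 -0.002  0.   ] shift tool cm (initial axes) [11.47 -0.55 -0.99]
z -1 rotvec total [-3.137e+00  1.000e-03 -2.000e-03] shift tool cm (initial axes) [11.47 -0.55 -0.99]
y -1 rotvec total [-1.567 -0.    -0.002] shift tool cm (initial axes) [11.47 -0.55 -0.99]
```

View pics/wrist1.png

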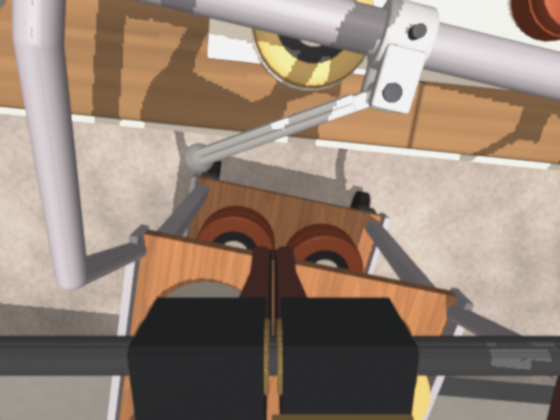

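View pics/scene1.png

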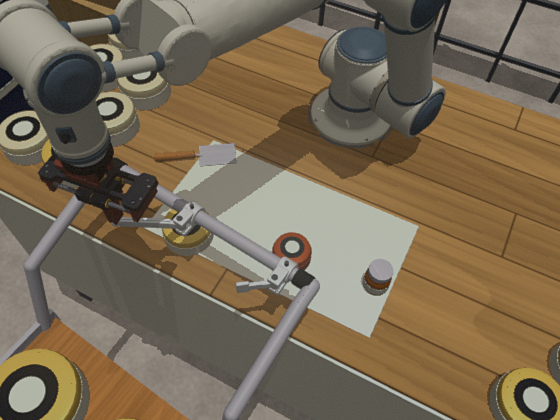

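The wrist view shows the ball at (198,158) and the pivot screw at (392,92), with the closed fingers on the outer side of the lever. I'll cross-check the position from here.

Run:
```python
import numpy as np
np.set_printoptions(precision=4,suppress=True)
c=np.load("wrist1.npz");R,t=c["R"],c["t"];print(-R.T@t)
for u,v,z in [(198,158,.15),(392,92,.173),(280,126,.16)]:
    d=R.T@np.array([(u-c["cx"])/c["fx"],(v-c["cy"])/c["fy"],1]);p=-R.T@t;print(p+d*(z-p[2])/d[2], c["z_map"][v,u])
```

```text
[ 0.5836 -0.206   0.4074]
[ 0.6275 -0.2528  0.15  ] 0.24825846
[ 0.5728 -0.1362  0.173 ] 0.22205494
[ 0.5999 -0.1997  0.16  ] 0.24270032
```

Call:
servo_tool(
  increments=[0, -1.1, -0.6, 0, 0, 0, 1, 0, -1.1, -0.6, 0, 0, 0, 1, 1.9, 0, 0, 0, 0, 0, 1, 1.9, 0, 0, 0, 0, 0, 1, 1.9, 0, 0, 0, 0, 0, 1, 1.9, 0, 0, 0, 0, 0, 1, 1.9, 0, 0, 0, 0, 0, 1, 2.0, 0, 0, 0, 0, 0, 1, 0, 0, 0, 0, 0, 0, 1],
)

```text
t: 3.97
position: [0.6473, -0.222, 0.1501]
tool_rot: [155.6, 89.5, 161.2]
wrist_force: [-0.7, 0.1, -0.5]
width: 0.0007
```

```bash
cat > look.py <<'E'
import sys,cv2
from h import *
from station import arm
go([0.597,-0.225,0.155],0.05,1)
for n in sys.argv[2:]:
    c=arm.camera(n); cv2.imwrite(f"pics/{n}{sys.argv[1]}.png",c["image"])
E
python3 look.py 2 wrist
```

```text
t 3.9667 p [ 0.6473 -0.222   0.1501] tool y [-0.098  0.995  0.003] z [ 0.995  0.098 -0.007] F [-0.65  0.08 -0.47] q [ -21.8   18.8   64.9   -0.    96.7 -117.4]
z 1 rotvec total [ 0.048 -0.007 -0.003] shift tool cm (initial axes) [-0.45  0.19 -5.04]
y 1 rotvec total [ 1.619 -0.008  0.003] shift tool cm (initial axes) [-0.45  0.19 -5.04]
z -1 rotvec total [-3.094  0.005 -0.011] shift tool cm (initial axes) [-0.45  0.19 -5.04]
y -1 rotvec total [-1.523 -0.003 -0.008] shift tool cm (initial axes) [-0.45  0.19 -5.04]
```

View pics/wrist2.png

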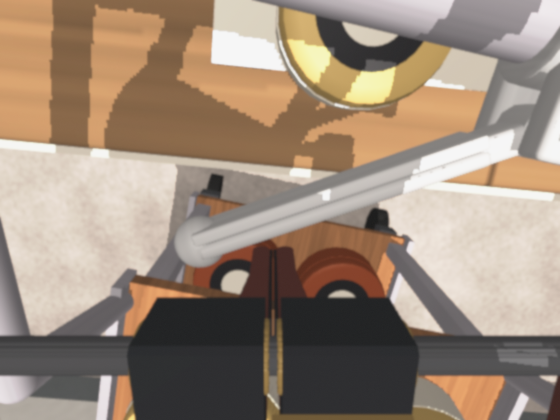

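Call:
servo_tool(
  increments=[-0.1, 0, -0.5, 0, 0, 0, 1, -0.1, 0, -0.5, 0, 0, 0, 1, -0.1, 0, -0.5, 0, 0, 0, 1, 0, 0, -0.5, 0, 0, 0, 1, 0, 0, -0.5, 0, 0, 0, 1, 0, 0, -0.4, 0, 0, 0, 1, 0, 0, 0, 0, 0, 0, 1],
)

```text
t: 4.6
position: [0.6205, -0.2244, 0.1597]
tool_rot: [-25.4, 89.9, -19.7]
wrist_force: [2.9, -1.2, 0.8]
width: 0.0005
```

```bash
python3 look.py 3 wrist
```

```text
t 4.6 p [ 0.6205 -0.2244  0.1597] tool y [-0.1    0.995 -0.001] z [0.995 0.1   0.001] F [ 2.89 -1.17  0.82] q [ -22.8   14.4   69.2    0.    96.3 -118.6]
z 1 rotvec total [0.05  0.002 0.001] shift tool cm (initial axes) [ 0.47  0.18 -2.34]
y 1 rotvec total [ 1.621e+00  2.000e-03 -1.000e-03] shift tool cm (initial axes) [ 0.47  0.18 -2.34]
z -1 rotvec total [-3.092e+00 -1.000e-03  2.000e-03] shift tool cm (initial axes) [ 0.47  0.18 -2.34]
y -1 rotvec total [-1.521e+00  1.000e-03  2.000e-03] shift tool cm (initial axes) [ 0.47  0.18 -2.34]
```

View pics/wrist3.png

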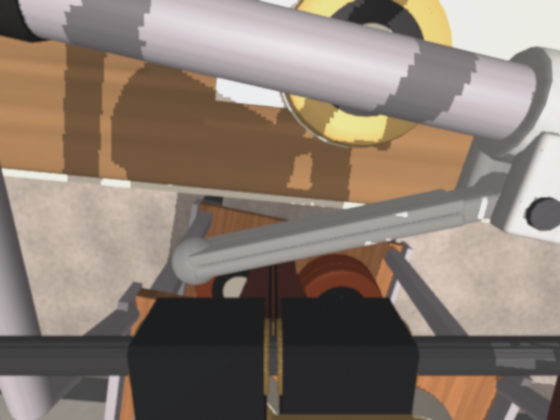

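The fingers are on the outer face with about 3 N and the lever is turning. I'll continue, lowering slightly.

Call:
servo_tool(
  increments=[0.2, 0, -0.3, 0, 0, 0, 1, 0.2, 0, -0.3, 0, 0, 0, 1, 0.1, 0, -0.3, 0, 0, 0, 1, 0, 0, -0.3, 0, 0, 0, 1, 0, 0, -0.3, 0, 0, 0, 1, 0, 0, -0.3, 0, 0, 0, 1, 0, 0, 0, 0, 0, 0, 1, 0, 0, 0, 0, 0, 0, 1],
)

```text
t: 5.32
position: [0.6027, -0.2265, 0.1532]
tool_rot: [-120.8, 90.0, -115.1]
wrist_force: [4.1, -3.5, -0.6]
width: 0.0004
```

```bash
python3 look.py 4
```

```text
t 5.3167 p [ 0.6027 -0.2265  0.1532] tool y [-0.099  0.995 -0.   ] z [ 0.995  0.099 -0.   ] F [ 4.11 -3.48 -0.59] q [ -23.6   12.1   72.6   -0.    95.4 -119.3]
z 1 rotvec total [ 0.05 -0.    0.  ] shift tool cm (initial axes) [-0.18  0.2  -0.55]
y 1 rotvec total [1.62e+00 0.00e+00 1.00e-03] shift tool cm (initial axes) [-0.18  0.2  -0.55]
z -1 rotvec total [-3.092e+00 -1.000e-03 -0.000e+00] shift tool cm (initial axes) [-0.18  0.2  -0.55]
y -1 rotvec total [-1.521 -0.     0.   ] shift tool cm (initial axes) [-0.18  0.2  -0.55]
```

Call:
servo_tool(
  increments=[0, 0, -0.2, 0, 0, 0, 1, 0, 0, -0.2, 0, 0, 0, 1, 0, 0, -0.2, 0, 0, 0, 1, 0, 0, 0, 0, 0, 0, 1],
)

```text
t: 5.65
position: [0.5969, -0.2271, 0.1532]
tool_rot: [-69.1, 90.0, -63.3]
wrist_force: [6.5, -2.5, -0.2]
width: 0.0006
```

```bash
python3 look.py 5
```

```text
t 5.65 p [ 0.5969 -0.2271  0.1532] tool y [-0.099  0.995 -0.001] z [0.995 0.099 0.   ] F [ 6.51 -2.45 -0.17] q [ -23.9   11.2   73.5   -0.    95.2 -119.6]
z 1 rotvec total [0.05  0.    0.001] shift tool cm (initial axes) [-0.18  0.21  0.03]
y 1 rotvec total [1.62e+00 1.00e-03 0.00e+00] shift tool cm (initial axes) [-0.18  0.21  0.03]
z -1 rotvec total [-3.092e+00 -1.000e-03  0.000e+00] shift tool cm (initial axes) [-0.18  0.21  0.03]
y -1 rotvec total [-1.521e+00 -0.000e+00  1.000e-03] shift tool cm (initial axes) [-0.18  0.21  0.03]
```

Call:
servo_tool(
  increments=[0, 0, -0.1, 0, 0, 0, 1, 0, 0, -0.1, 0, 0, 0, 1, 0, 0, 0, 0, 0, 0, 1],
)

```text
t: 5.9
position: [0.5951, -0.2274, 0.1533]
tool_rot: [-59.1, 89.9, -53.3]
wrist_force: [6.6, -3.0, -1.3]
width: 0.0004
```

```bash
python3 look.py 6 wrist
```

```text
t 5.9 p [ 0.5951 -0.2274  0.1533] tool y [-0.1    0.995 -0.001] z [0.995 0.1   0.001] F [ 6.57 -3.02 -1.3 ] q [ -24.    11.    73.8   -0.    95.2 -119.7]
z 1 rotvec total [0.05  0.001 0.001] shift tool cm (initial axes) [-0.17  0.22  0.21]
y 1 rotvec total [1.62e+00 1.00e-03 0.00e+00] shift tool cm (initial axes) [-0.17  0.22  0.21]
z -1 rotvec total [-3.092e+00 -1.000e-03  1.000e-03] shift tool cm (initial axes) [-0.17  0.22  0.21]
y -1 rotvec total [-1.521e+00 -0.000e+00  1.000e-03] shift tool cm (initial axes) [-0.17  0.22  0.21]
```

View pics/wrist6.png

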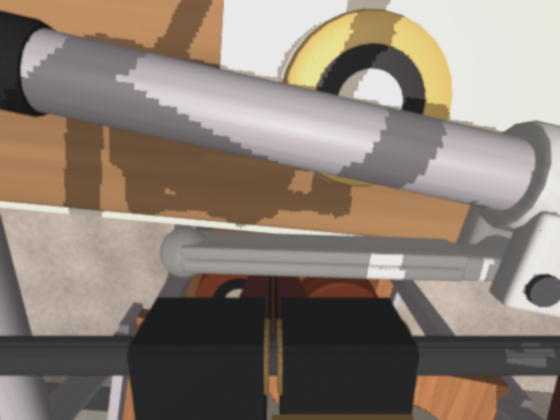

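Call:
servo_tool(
  increments=[0, 0, -0.1, 0, 0, 0, 1, 0, 0, -0.1, 0, 0, 0, 1, 0, 0, 0, 0, 0, 0, 1],
)

```text
t: 6.2
position: [0.5943, -0.2275, 0.1533]
tool_rot: [-21.6, 89.8, -15.9]
wrist_force: [10.2, -3.4, -2.2]
width: 0.0006
```

Call:
servo_tool(
  increments=[0, 0, -0.1, 0, 0, 0, 1, 0, 0, 0, 0, 0, 0, 1],
)

```text
t: 6.37
position: [0.5942, -0.2275, 0.1534]
tool_rot: [-16.9, 89.7, -11.2]
wrist_force: [14.4, -3.7, -3.6]
width: 0.0006
```

The force is rising while the position stays put, so the lever is at its stop with about 14 N. I'll hold and check.

Call:
servo_tool(
  increments=[0, 0, 0, 0, 0, 0, 1, 0, 0, 0, 0, 0, 0, 1, 0, 0, 0, 0, 0, 0, 1, 0, 0, 0, 0, 0, 0, 1, 0, 0, 0, 0, 0, 0, 1, 0, 0, 0, 0, 0, 0, 1, 0, 0, 0, 0, 0, 0, 1, 0, 0, 0, 0, 0, 0, 1],
)

```text
t: 7.03
position: [0.5942, -0.2274, 0.1534]
tool_rot: [-18.1, 89.7, -12.3]
wrist_force: [14.5, -3.2, -3.6]
width: 0.0007
```

```bash
python3 look.py 7 wrist top
```

```text
t 7.0333 p [ 0.5942 -0.2274  0.1534] tool y [-0.1    0.995 -0.002] z [0.995 0.1   0.005] F [14.45 -3.24 -3.6 ] q [-2.400e+01  1.060e+01  7.420e+01  1.000e-01  9.490e+01 -1.198e+02]
z 1 rotvec total [0.051 0.005 0.002] shift tool cm (initial axes) [-0.16  0.22  0.3 ]
y 1 rotvec total [ 1.621  0.006 -0.003] shift tool cm (initial axes) [-0.16  0.22  0.3 ]
z -1 rotvec total [-3.091e+00 -2.000e-03  8.000e-03] shift tool cm (initial axes) [-0.16  0.22  0.3 ]
y -1 rotvec total [-1.52   0.003  0.005] shift tool cm (initial axes) [-0.16  0.22  0.3 ]
```

View pics/wrist7.png

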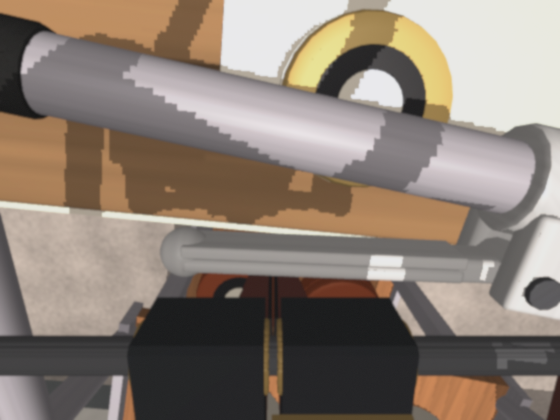

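Run:
```python
from station import arm
import numpy as np
c=arm.camera("wrist");R,t=c["R"],c["t"]
def P(u,v,z):
    d=R.T@np.array([(u-c["cx"])/c["fx"],(v-c["cy"])/c["fy"],1]);p=-R.T@t;return p+d*(z-p[2])/d[2]
b,p=P(181,252,.15),P(543,293,.173);d=b-p;print(b,p,np.degrees(np.arctan2(d[1],d[0])))
```

```text
[ 0.58090574 -0.26577474  0.15      ] [ 0.57316641 -0.13569558  0.173     ] -86.59508132192897
```

The lever angle is about 0.37 rad, so it is at its stop. Now I'll release it fully.

Call:
servo_tool(
  increments=[0, 0, 0.5, 0, 0, 0, 1, 0, 0, 0.8, 0, 0, 0, 1, 0, 0, 0.8, 0, 0, 0, 1, 0, 0, 0.8, 0, 0, 0, 1, 0, 0, 0.8, 0, 0, 0, 1, 0, 0, 0.8, 0, 0, 0, 1, 0, 0, 0.8, 0, 0, 0, 1, 0, 0, 0.4, 0, 0, 0, 1, 0, 0, 0, 0, 0, 0, 1, 0, 0, 0, 0, 0, 0, 1, 0, 0, 0, 0, 0, 0, 1, 0, 0, 0, 0, 0, 0, 1],
)

```text
t: 8.18
position: [0.6484, -0.2216, 0.1538]
tool_rot: [-120.2, 90.0, -114.5]
wrist_force: [-1.0, 0.1, -0.2]
width: 0.0006
```

```bash
python3 look.py 8 wrist
```

```text
t 8.1833 p [ 0.6484 -0.2216  0.1538] tool y [-0.1    0.995 -0.   ] z [ 0.995  0.1   -0.   ] F [-0.96  0.08 -0.19] q [ -21.7   18.5   64.9   -0.    96.6 -117.4]
z 1 rotvec total [ 0.05 -0.    0.  ] shift tool cm (initial axes) [-0.12  0.18 -5.14]
y 1 rotvec total [1.621 0.    0.   ] shift tool cm (initial axes) [-0.12  0.18 -5.14]
z -1 rotvec total [-3.092 -0.    -0.   ] shift tool cm (initial axes) [-0.12  0.18 -5.14]
y -1 rotvec total [-1.521 -0.     0.   ] shift tool cm (initial axes) [-0.12  0.18 -5.14]
```

View pics/wrist8.png

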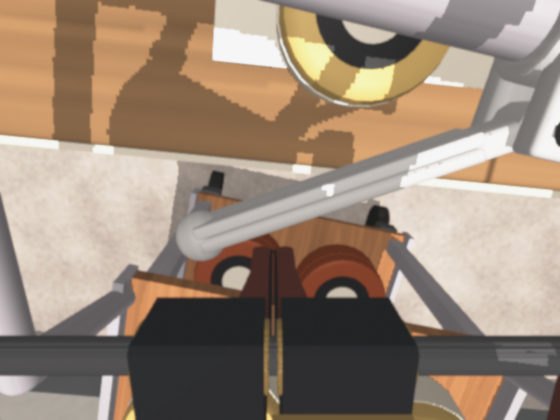

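The lever is fully out again (ball at (203,236), as before) and the fingers are clear at about 0 N. Second press:

Call:
servo_tool(
  increments=[0, 0, -0.5, 0, 0, 0, 1, 0, 0, -0.5, 0, 0, 0, 1, 0, 0, -0.5, 0, 0, 0, 1, 0, 0, -0.5, 0, 0, 0, 1, 0, 0, -0.5, 0, 0, 0, 1, 0, 0, -0.5, 0, 0, 0, 1, 0, 0, -0.4, 0, 0, 0, 1, 0, 0, -0.4, 0, 0, 0, 1, 0, 0, -0.4, 0, 0, 0, 1, 0, 0, -0.3, 0, 0, 0, 1, 0, 0, -0.3, 0, 0, 0, 1, 0, 0, -0.2, 0, 0, 0, 1, 0, 0, -0.2, 0, 0, 0, 1, 0, 0, -0.1, 0, 0, 0, 1, 0, 0, 0, 0, 0, 0, 1],
)

```text
t: 9.48
position: [0.5962, -0.2273, 0.154]
tool_rot: [-39.7, 89.9, -34.0]
wrist_force: [5.8, -2.9, 0.1]
width: 0.0003
```

Call:
servo_tool(
  increments=[0, 0, -0.1, 0, 0, 0, 1, 0, 0, -0.1, 0, 0, 0, 1, 0, 0, 0, 0, 0, 0, 1],
)

```text
t: 9.73
position: [0.5944, -0.2275, 0.154]
tool_rot: [-37.1, 89.9, -31.4]
wrist_force: [5.9, -3.5, 0.4]
width: 0.0008
```

Call:
servo_tool(
  increments=[0, 0, -0.1, 0, 0, 0, 1, 0, 0, -0.1, 0, 0, 0, 1, 0, 0, 0, 0, 0, 0, 1],
)

```text
t: 9.98
position: [0.5942, -0.2275, 0.1541]
tool_rot: [-18.3, 89.6, -12.6]
wrist_force: [12.9, -4.1, -2.7]
width: 0.0006
```

Call:
servo_tool(
  increments=[0, 0, 0, 0, 0, 0, 1, 0, 0, 0, 0, 0, 0, 1, 0, 0, 0, 0, 0, 0, 1, 0, 0, 0, 0, 0, 0, 1, 0, 0, 0, 0, 0, 0, 1, 0, 0, 0, 0, 0, 0, 1],
)

```text
t: 10.48
position: [0.5942, -0.2275, 0.1541]
tool_rot: [-19.7, 89.6, -13.9]
wrist_force: [13.9, -4.4, -2.5]
width: 0.0003
```

```bash
python3 look.py 9 wrist scene
```

```text
t 10.4833 p [ 0.5942 -0.2275  0.1541] tool y [-0.1    0.995 -0.002] z [0.995 0.1   0.006] F [13.92 -4.42 -2.55] q [-2.400e+01  1.060e+01  7.420e+01  1.000e-01  9.490e+01 -1.198e+02]
z 1 rotvec total [0.051 0.006 0.002] shift tool cm (initial axes) [-0.09  0.22  0.3 ]
y 1 rotvec total [ 1.621  0.006 -0.003] shift tool cm (initial axes) [-0.09  0.22  0.3 ]
z -1 rotvec total [-3.091e+00 -3.000e-03  1.000e-02] shift tool cm (initial axes) [-0.09  0.22  0.3 ]
y -1 rotvec total [-1.52   0.003  0.006] shift tool cm (initial axes) [-0.09  0.22  0.3 ]
```

View pics/wrist9.png

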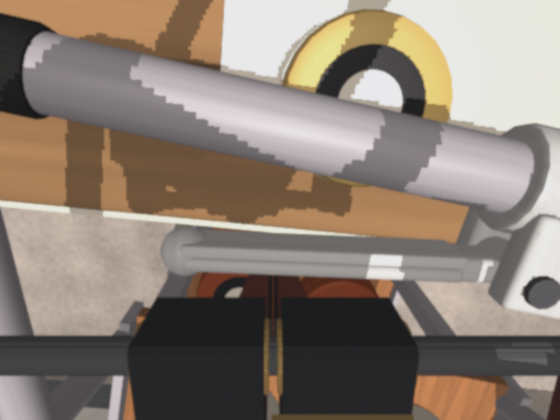

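View pics/scene9.png

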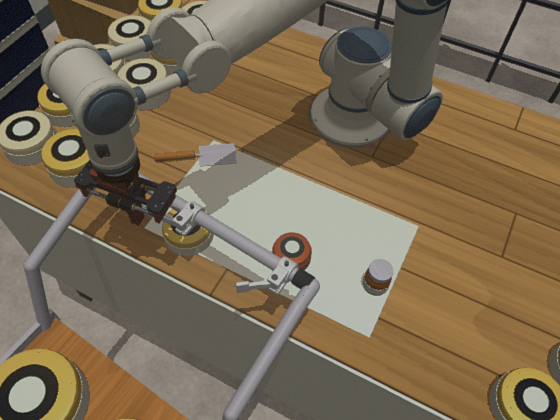

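The wrist view shows the same picture as in the first press: ball at (181,252), lever short of the bar. In the scene view the goods and the latch, at (240,287), are where they were. Handing in.

```bash
python3 -c "
from station import arm
print(arm.finish_job()); s=arm.observe(); print(s['t'],s['position'],s['wrist_force'])"
```

```text
the job is handed in; nothing more can be done
None
the job is handed in; nothing more can be done
```

I pressed the brake lever to its stop twice with the outside of the closed fingers, and handed the job in at about 10.5 s with the lever still held in. The hand-in gave no verdict.

- **First press:** at the stop, about 14.5 N at the wrist, held for more than 0.6 s. The wrist image put the lever about 0.37 rad in. At the stop the force rose while the position no longer changed.
- **Release:** I backed the fingers off completely. The wrist picture showed the lever fully out again and clear of the fingers, with about 1 N or less on the wrist.
- **Second press:** about 14 N, held for 0.5 s before hand-in, with the tool at the same position as in the first press. I did not work out the lever angle again; its picture matched the first press.
- **Surroundings:** in the last scene picture the latch lever and the goods on the counter looked where they were at the start (checked by eye only). Nothing touched the bar as far as I could see.

Two measurements were slightly off. The ball came out 132 mm from the pivot instead of the stated 128 mm, and the camera rays missed each other by up to 3 mm. Neither was large enough to affect the press.

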